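# Build the coin lock's collar pack up to the height gauge

### The arm

A 7-joint arm with a two-finger parallel gripper is mounted at the origin on the work surface. World frame = base frame: x ahead of the robot, y to its left, z up, the work surface at z = 0. Lengths are in mm, angles in rad, forces in N, time in s.
With the tool pointing down it reaches from about 425 to 875 mm from the base axis. Payload 4.7 kg.
Tool frame: the origin (TCP) lies midway between the tips of the shut fingers; the grasp point (between the pads) lies 19 mm behind it (bot.pinch_z is the distance from the TCP to the grasp point, in mm); z points along the fingers, y is the line along which they close (so a half turn about z gives the same grasp; the last joint's range is limited). The gripper opens to 85 mm and grips with 20 to 120 N. Pads are 22 mm wide; open, the fingers measure 114 mm over their backs; the gripper's body (76 mm by 85 mm) begins 54 mm behind the grasp point. The pads swing forward as they close: fully open they stand 13 mm farther back than shut.
Start: joints at [1.244, 0.321, -0.07, 1.45, 0.023, 1.371, -0.057], TCP at [217.238, -612.644, 231.349] pointing down, gripper open.
Joint ranges: [-2.86, 2.86], [-0.3, 2.09], [-1.38, 1.24], [0.06, 2.45], [-1.56, 4.7], [0.09, 2.05], [-2.69, 2.69]. Speed limits (rad/s): [2.57, 2.57, 3.14, 3.14, 3.14, 3.14, 3.14].

### API

Orientations are given as a 3x3 rotation matrix whose columns are the frame's x, y, z axes.
In Python, from cell import bot gives the robot as it stands.
- The arm moves only by the tool inch_along, called after "Request:" by a JSON object that holds its "api" and its "payload". Schema: {"type":"object","properties":{"segments":{"type":"array","items":{"type":"array","items":{"type":"array","items":{"type":"number"},"minItems":7,"maxItems":7},"minItems":1,"maxItems":12},"minItems":1,"maxItems":1},"force":{"type":"number"},"only":{"type":"string"},"quiet":{"type":"boolean"},"lines":{"type":"string"}},"required":["segments"],"additionalProperties":false}. segments is a list that holds a single list of rows (three levels of brackets), with 1 to 12 rows, each of 7 numbers: a rotation vector rx, ry, rz in shares of 2 rad (1.0 is 2 rad), then dx, dy, dz in normalised numbers (1 is 600 mm), then the opening from 0.0 (shut) to 1.0 (fully open); each row is the pose to reach, as a shift and turn from the pose commanded when the call began, along the tool's axes at that moment; what a row does not reach only later rows make up. A row lasts 1/8 s, in which the tool goes at most 62.5 mm and 0.188 rad, less where a joint would pass 70% of its speed; a pose out of reach is approached as far as the arm can. The fingers move at their own pace and stop on an object; force is the grip in N (left out, the last holds). Time passes only in rows, so rows that do not move let the fingers close. The tool returns the time, the measured TCP pose, the force, the opening and the grip force at its end. only (a regular expression) keeps the lines of the reply that match it, lines (a string "A,B") keeps lines A to B, and quiet returns only ok. No shift or turn number may pass 1 either way. Input that does not fit is refused with a message, and nothing moves.
- bot.sense(): the state, without advancing time (a new reading comes with each control period).
- bot.capture(name): name is "side" or "top"; returns the picture (420x560x3 uint8, blue, green, red); there is no depth.
- bot.get_calibration(name): a dict with "K" (3x3 intrinsics, pixels), "k1" (the pictures are not rectified: a ray, as slopes to the right and down, at radius r is drawn at 1 + k1 r^2 times it, then the intrinsics apply), "T" (4x4, takes a point from camera to world coordinates). Camera axes: x right, y down, z forward; pixel columns grow to the right and rows downward; lengths in mm; the calibration is good to about 2 mm. A picture is of the moment at which its call begins. get_calibration takes no time and is no camera call.
- bot.finish_job(): hands the job in; it is judged then, once.
The state is a dict: "t": time; "q": joint angles; "dq": joint speeds; "effort": joint torques, N m; "tcp_pos": TCP position; "orientation": TCP orientation; "ft_force": force on the tool from outside, world axes, zero at the start; "torque": the same for the moment, N m; "width": opening from 0.0 (shut) to 1.0 (fully open); "finger_force": force on a finger pad.
Only numpy, scipy, OpenCV 4.12 (cv2) and the standard library are available. Lean on these libraries where they do the work, as an engineer would, in place of code of your own. Each camera call takes 0.05 s, during which the arm holds its last target. There are 200 camera calls.

### The job

Build up the lock's collar pack on the spindle pin: widest collar at the bottom, then each next narrower one, every collar lying flat on the one below, and stop when the top of the stack is level with the pointer of the height gauge that stands right beside the spindle and points at it (the other gauge is only parked). Leave the collars you do not need where they lie, and do not disturb the padlock or the canister.

Things in the scene. Friction and masses are not known exactly. Their poses are not given: they have to be found in the camera images.
- collar_68: loose plain steel spacer collar (ring), the widest of five: outside diameter 68 mm, hole 16 mm, 15 mm thick, lying flat on the table; origin at the centre of its underside, z up along the hole
- collar_58: loose plain steel spacer collar (ring), the second widest of five: outside diameter 58 mm, hole 16 mm, 15 mm thick, lying flat on the table; origin at the centre of its underside, z up along the hole
- collar_47: loose plain steel spacer collar (ring), the middle-sized of five: outside diameter 47 mm, hole 16 mm, 15 mm thick, lying flat on the table; origin at the centre of its underside, z up along the hole
- collar_36: loose plain steel spacer collar (ring), the second narrowest of five: outside diameter 36 mm, hole 16 mm, 15 mm thick, lying flat on the table; origin at the centre of its underside, z up along the hole
- collar_26: loose plain steel spacer collar (ring), the narrowest of five: outside diameter 26 mm, hole 16 mm, 15 mm thick, lying flat on the table; origin at the centre of its underside, z up along the hole
- spindle: fixed fixture for the stack: aluminium plate 84 x 84 x 6 mm with a plain upright steel pin of 8 mm diameter in its middle, the pin's tapered top 62 mm above the table; origin on the pin's axis at table height, z up. One gauge stands 105 mm from it on its +y side, the other is parked 240 mm away on its -y side
- gauge_short: fixed height gauge, the short one: dark round foot 50 mm across, 12 mm high, 12 mm square column, dark pointer (10 wide, 6 thick) level towards its -y, tip 42 mm from the column's axis; the pointer's flat top is the mark and highest point, 51 mm above the table (the top of 3 collars on the spindle plate). Origin: centre of its underside. Beside the spindle it aims at the pin; parked it points away
- gauge_tall: fixed height gauge, the tall one: dark square foot 46 mm wide, 12 mm high, 12 mm square column, dark pointer (10 wide, 6 thick) level towards its -y, tip 42 mm from the column's axis; the pointer's flat top is the mark and highest point, 66 mm above the table (the top of 4 collars on the spindle plate). Origin: centre of its underside. Beside the spindle it aims at the pin; parked it points away
- padlock: bystander, loose: blue enamel padlock lying flat, body 52 x 45 x 24 mm with a steel shackle reaching 60 mm from the origin towards its +x; origin at the centre of the body's underside
- canister: bystander, loose: upright aluminium screw-top canister, 68 mm across, 78 mm high; origin at the centre of its underside

How it is judged (in metres and radians):
On the way, in this order (a step that is already met when the one before it is completed fails the run):
1. the widest collar lies home on the pin, on the plate (horizontal distance between collar_68 and spindle below 0.008 m and z of collar_68 in the frame of spindle between 0.002 and 0.01 m and angle between collar_68's own z axis and vertical below 0.1 rad), for 0.2 s.
2. the second widest collar lies home on the pin, on the widest (horizontal distance between collar_58 and spindle below 0.008 m and z of collar_58 in the frame of spindle between 0.017 and 0.025 m and angle between collar_58's own z axis and vertical below 0.1 rad), for 0.2 s.
3. the middle-sized collar lies home on the pin, on the second (horizontal distance between collar_47 and spindle below 0.008 m and z of collar_47 in the frame of spindle between 0.032 and 0.04 m and angle between collar_47's own z axis and vertical below 0.1 rad), for 0.2 s.
At the end, for the whole second after the job is handed in: The 68, 58 and 47 mm collars lie flat on the pin in that order from the plate up (heights within 4 mm, 8 mm of the axis), and the 36 mm one on top if the tall gauge is beside the spindle. Unneeded collars are within 30 mm of their start. All is released and at rest (all of step 1 and all of step 2 and all of step 3 and distance of collar_26 from where it was at the start of the episode below 0.03 m and ((horizontal distance between gauge_short and spindle below 0.16 m and distance of collar_36 from where it was at the start of the episode below 0.03 m) or (horizontal distance between gauge_tall and spindle below 0.16 m and (horizontal distance between collar_36 and spindle below 0.008 m and z of collar_36 in the frame of spindle between 0.047 and 0.055 m and angle between collar_36's own z axis and vertical below 0.1 rad))) and linear speed of each of collar_68, collar_58, collar_47, collar_36, collar_26 below 0.02 m/s); the robot touches nothing.
It fails at once if the padlock is shifted more than 30 mm (distance of padlock from where it was at the start of the episode above 0.03 m).
It fails at once if the canister is shifted more than 30 mm (distance of canister from where it was at the start of the episode above 0.03 m).
It also fails if it takes over 104 s, if anything falls off the work surface, if the arm or the gripper's body presses on something with over 40 N, if the wrist force passes 120 N, or if a joint passes its speed limit or range.

## Working session

There is one attempt and no reset: what is moved stays moved. The work goes in short steps, Python scripts to look and compute and a tool call to move; the robot and the scene stay as the last step left them, time stands still between calls to the robot, and variables do not carry over. Pictures are saved under pics/ and viewed, at most 14 in all, crops included, and the job is handed in when it is done.

```bash
mkdir -p pics; ls; python3 - <<'E'
from cell import bot
import cv2
for n in("side","top"):
    cv2.imwrite(f"pics/{n}0.png",bot.capture(n)); print(n,bot.get_calibration(n))
s=bot.sense();print(s['t'],s['tcp_pos'],s['orientation'],s['width'],bot.pinch_z)
E
```

```text
cell.py
pics
side {'K': array([[491.27271623,   0.        , 276.25304516],
       [  0.        , 491.27271623, 206.52125155],
       [  0.        ,   0.        ,   1.        ]]), 'k1': -0.05471797441355095, 'T': array([[-9.79810350e-01, -1.55812641e-01,  1.25276092e-01,
         4.04903389e+02],
       [-1.99622433e-01,  7.27735790e-01, -6.56164236e-01,
         6.78678444e+02],
       [ 1.10707864e-02, -6.67924428e-01, -7.44146757e-01,
         8.47835032e+02],
       [ 0.00000000e+00,  0.00000000e+00,  0.00000000e+00,
         1.00000000e+00]])}
top {'K': array([[451.77734632,   0.        , 283.50661247],
       [  0.        , 451.77734632, 213.73974864],
       [  0.        ,   0.        ,   1.        ]]), 'k1': 0.011603989398473522, 'T': array([[-2.89510509e-02, -9.90052219e-01,  1.37689651e-01,
         3.49593134e+02],
       [-9.99532726e-01,  3.00250679e-02,  5.72927825e-03,
        -2.74230609e+01],
       [-9.80642577e-03, -1.37459444e-01, -9.90458851e-01,
         1.31347199e+03],
       [ 0.00000000e+00,  0.00000000e+00,  0.00000000e+00,
         1.00000000e+00]])}
0.1 [ 217.01966823 -612.16898285  230.29613619] [[ 9.42484565e-01  3.34248917e-01 -7.10978151e-04]
 [ 3.34249652e-01 -9.42483137e-01  1.64537853e-03]
 [-1.20118925e-04 -1.78838807e-03 -9.99998394e-01]] 1.0003969188793946 18.700000000000003
```

View pics/side0.png

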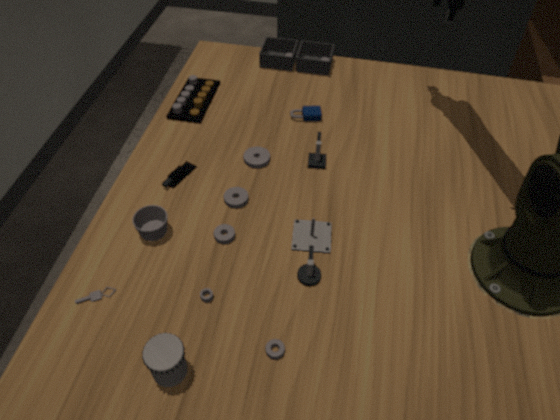

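View pics/top0.png

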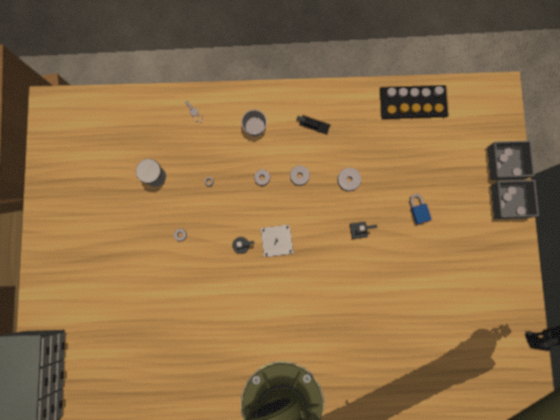

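The round-footed gauge is next to the spindle (side view 310,275) and the square-footed one is parked (317,160). The collars, in top view, are at about (349,180), (300,176), (262,178), (180,235) and (209,181). I'll enlarge both views to measure.

```bash
python3 - <<'E'
import cv2
a=cv2.imread("pics/side0.png")[140:300,200:340]; b=cv2.imread("pics/top0.png")[160:265,225:385]
f=lambda i,s:cv2.convertScaleAbs(cv2.resize(i,None,fx=s,fy=s,interpolation=cv2.INTER_CUBIC),alpha=1.5)
a=f(a,3.75);b=f(b,5)
cv2.imwrite("pics/sidec.png",a);cv2.imwrite("pics/topc.png",b);print(a.shape,b.shape)
E
```

```text
(600, 525, 3) (525, 800, 3)
```

View pics/sidec.png

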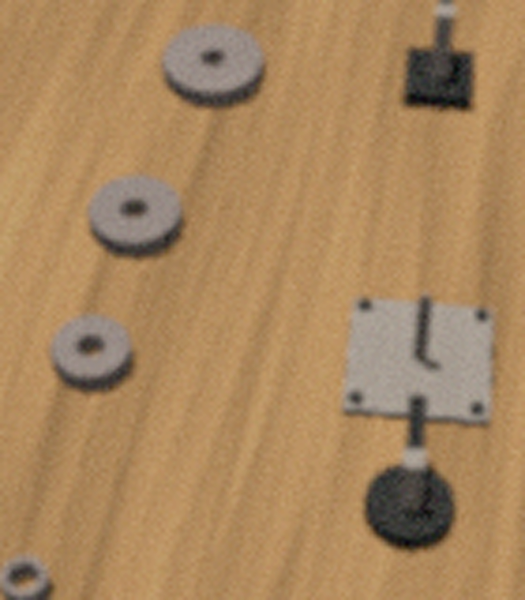

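View pics/topc.png

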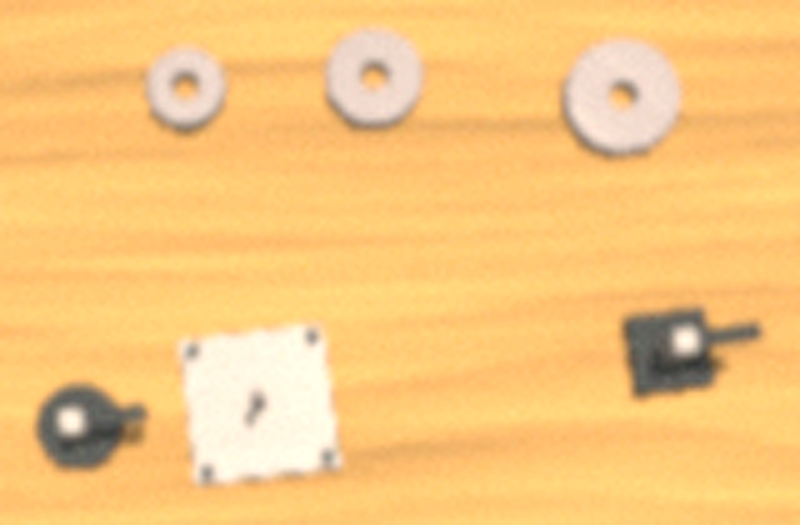

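Side crop: the hole centres/faces of the 68, 58 and 47 collars are at (213,60), (136,211) and (91,347), the plate centre is at (419,356), and the pin tip is at (425,299). Top crop: the faces are at (623,96), (374,77) and (186,86), the plate centre is at (260,404), and the pin tip is at about (262,394). The gauge by the spindle has a round foot. Next I'll triangulate all of these.

```bash
cat > h.py <<'E'
from cell import bot
import numpy as np, cv2
from scipy.optimize import least_squares
def proj(n,P):
    c=bot.get_calibration(n);T=np.linalg.inv(c["T"]);p=(T[:3,:3]@np.asarray(P,float).T).T+T[:3,3]
    K=c["K"];return cv2.projectPoints(p.reshape(-1,1,3),np.zeros(3),np.zeros(3),K,np.array([c["k1"],0,0,0.]))[0].reshape(-1,2)
def tri(s,t):
    f=lambda P:np.r_[proj("side",P[None])[0]-s,proj("top",P[None])[0]-t]
    r=least_squares(f,[550.,0,20]);return r.x,r.fun
def onz(n,px,z):
    r=least_squares(lambda P:proj(n,np.array([[P[0],P[1],z]]))[0]-px,[550.,0]);return r.x
def uc(u,s,o): return (np.asarray(u,float)+.5)/s-.5+o
E
python3 - <<'E'
from h import *
np.set_printoptions(precision=1,suppress=True)
S=dict(c68=(213,60),c58=(136,211),c47=(91,347),plate=(419,356),pin=(425,299),point=(417,398),foot=(410,507),colS=(415,458),colT=(446,12))
T=dict(c68=(623,96),c58=(374,77),c47=(186,86),plate=(260,404.5),pin=(262,394),point=(145,412),colS=(71,420),colT=(686,340))
Z=dict(c68=15,c58=15,c47=15,plate=6,pin=62,point=51,colS=51,colT=66)
for k in T:
    s=uc(S[k],3.75,(200,140));t=uc(T[k],5,(225,160))
    P,e=tri(s,t);print(k,P,e,onz("side",s,Z[k]),onz("top",t,Z[k]))
E
```

```text
c68 [ 628.3 -215.4   13.2] [ 0.1  0.  -0.  -0.1] [ 628.1 -213.6] [ 627.5 -215.2]
c58 [643.8 -69.9  13.5] [-0. -0.  0.  0.] [643.3 -68.5] [643.4 -69.9]
c47 [641.8  40.7  13.8] [ 0.  0. -0. -0.] [641.5  41.6] [641.5  40.6]
plate [454.3   2.4   7.3] [ 0.2  0.  -0.  -0.2] [454.8   1.3] [453.7   2.4]
pin [455.1   0.   56. ] [-0.1 -0.   0.   0.2] [454.4   5.2] [455.   -0.1]
point [448.5  65.9  50.1] [ 0.1  0.  -0.  -0.2] [448.7  66.6] [447.8  65.9]
colS [443.9 107.2  52.5] [-0.2 -0.  -0.   0.2] [443.6 106.2] [444.6 107.4]
colT [ 477.6 -235.9   65.9] [-0. -0.  0.  0.] [ 477.5 -235.8] [ 477.7 -235.9]
```

Everything is consistent. Face heights come out near 15, pin to short-gauge column is 105 mm, and the mark is at about 51 mm. So the short gauge is beside the spindle and three collars are needed. Working estimates: pin (454.3, 1.7), c68 (627.9,-214.7), c58 (643.4,-69.3), c47 (641.5,41).

```bash
cat >> h.py <<'E'
from scipy.spatial.transform import Rotation as Ro
RD=np.array([[0,1,0],[1,0,0],[0,0,-1.]])
def go(*P):
    s=bot.sense();R=s["orientation"];np.set_printoptions(precision=3,suppress=True)
    print("rot",Ro.from_matrix(R.T@RD).as_rotvec(),"d",R.T@(np.array(P)-s["tcp_pos"]),"t",s["t"],"ft",s["ft_force"],"w",s["width"],s["finger_force"])
E
python3 -c "
from h import *
go(627.9,-214.7,120)"
```

```text
rot [-0.002 -0.001 -1.23 ] d [ 520.115 -237.074  110.658] t 0.1 ft [ 0.114 -0.016 -0.372] w 1.0003969188793946 0.0
```

The manual's scale: shifts go in shares of 600 mm and turns go in shares of 2 rad. Converting my numbers, 520 mm is 0.8667, -237 mm is -0.395, -1.23 rad is -0.615.

Request:
{"api": "inch_along", "payload": {"segments": [[[0, 0, -0.615, 0.8667, -0.395, 0.1833, 1], [0, 0, -0.615, 0.8667, -0.395, 0.1833, 1], [0, 0, -0.615, 0.8667, -0.395, 0.1833, 1], [0, 0, -0.615, 0.8667, -0.395, 0.1833, 1], [0, 0, -0.615, 0.8667, -0.395, 0.1833, 1], [0, 0, -0.615, 0.8667, -0.395, 0.1833, 1], [0, 0, -0.615, 0.8667, -0.395, 0.1833, 1], [0, 0, -0.615, 0.8667, -0.395, 0.1833, 1], [0, 0, -0.615, 0.8667, -0.395, 0.1833, 1], [0, 0, -0.615, 0.8667, -0.395, 0.1833, 1], [0, 0, -0.615, 0.8667, -0.395, 0.1833, 1], [0, 0, -0.615, 0.8667, -0.395, 0.1833, 1]]], "force": 40}}

```text
t: 1.6
tcp_pos: [626.8, -218.2, 121.3]
orientation: [[0.003, 1.0, -0.001], [1.0, -0.003, -0.002], [-0.002, -0.001, -1.0]]
ft_force: [0.2, 0.3, -0.1]
width: 0.999
finger_force: 0.0
```

Request:
{"api": "inch_along", "payload": {"segments": [[[0, 0, 0, 0, 0, 0, 1], [0, 0, 0, 0, 0, 0, 1], [0, 0, 0, 0, 0, 0, 1]]]}}

```text
t: 1.98
tcp_pos: [627.8, -216.2, 121.6]
orientation: [[0.001, 1.0, 0.0], [1.0, -0.001, -0.0], [-0.0, 0.0, -1.0]]
ft_force: [0.2, 0.3, 0.3]
width: 1.004
finger_force: 0.0
```

```bash
python3 -c "
from h import *
go(627.9,-214.7,60)
cv2.imwrite('pics/s1.png',cv2.resize(bot.capture('side')[90:240,180:340],None,fx=3.75,fy=3.75,interpolation=2))"
```

```text
rot [ 0.     0.    -0.001] d [ 1.561  0.059 61.607] t 1.975 ft [0.171 0.323 0.261] w 1.0037207956634457 0.0
```

View pics/s1.png

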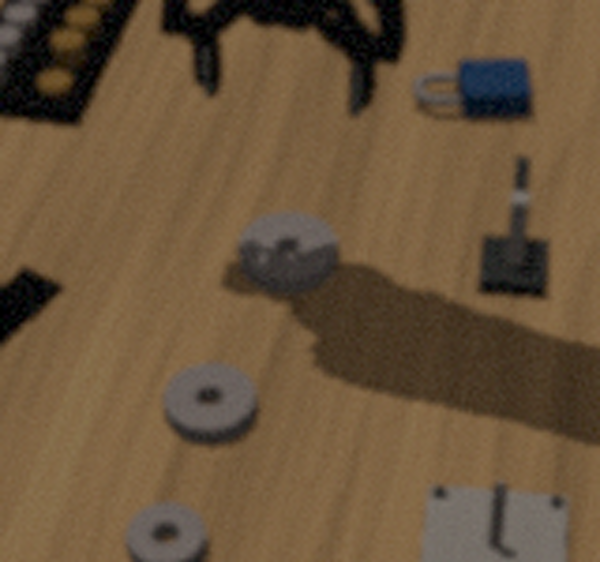

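The finger tips are visible at crop (208,93) and (357,112), and the padlock is well clear. I'll check the tip height from these points.

In the tool's units: 100 mm is 0.1667, 80 mm is 0.1333.

```bash
python3 -c "
from h import *
for p in [(208,93),(357,112)]:
  px=uc(p,3.75,(180,90))
  for y in (-216,-206): print(least_squares(lambda P:proj('side',np.array([[P[0],y,P[1]]]))[0]-px,[600.,100]).x)
"
```

```text
[677.89307584 133.61556011]
[674.84181549 141.59853406]
[582.49000246 134.49845649]
[580.50508135 142.47156214]
```

Request:
{"api": "inch_along", "payload": {"segments": [[[0, 0, 0, 0.0025, 0, 0.0667, 1], [0, 0, 0, 0.0025, 0, 0.1333, 1], [0, 0, 0, 0.0025, 0, 0.1667, 1], [0, 0, 0, 0.0025, 0, 0.1667, 1], [0, 0, 0, 0.0025, 0, 0.1667, 1]]]}}

```text
t: 2.65
tcp_pos: [629.5, -214.2, 23.0]
orientation: [[-0.0, 1.0, 0.003], [1.0, 0.0, -0.001], [-0.001, 0.003, -1.0]]
ft_force: [-0.3, 0.6, 0.1]
width: 0.998
finger_force: 0.0
```

```bash
python3 -c "
from h import *
go(627.9,-214.7,-5)"
```

```text
rot [0.003 0.001 0.   ] d [-0.444 -1.623 28.02 ] t 2.65 ft [-0.32   0.596  0.05 ] w 0.9977013301902136 0.0
```

In the tool's units: 28 mm is 0.0467, 14 mm is 0.0233.

Request:
{"api": "inch_along", "payload": {"segments": [[[0, 0, 0, -0.0008, -0.0008, 0.0233, 1], [0, 0, 0, -0.0008, -0.0008, 0.0467, 1], [0, 0, 0, -0.0008, -0.0008, 0.0467, 1], [0, 0, 0, -0.0008, -0.0008, 0.0467, 1], [0, 0, 0, -0.0008, -0.0008, 0.0467, 0.6], [0, 0, 0, -0.0008, -0.0008, 0.0467, 0.6], [0, 0, 0, -0.0008, -0.0008, 0.0467, 0.6], [0, 0, 0, -0.0008, -0.0008, 0.0467, 0.6]]], "force": 40}}

```text
t: 3.65
tcp_pos: [628.4, -214.6, -5.5]
orientation: [[0.0, 1.0, 0.002], [1.0, -0.0, -0.001], [-0.001, 0.002, -1.0]]
ft_force: [-1.8, -0.5, 5.3]
width: 0.781
finger_force: 44.9
```

In the tool's units: 216 mm is 0.36, 205 mm is 0.3417.

Request:
{"api": "inch_along", "payload": {"segments": [[[0, 0, 0, 0, 0, -0.0167, 0.6], [0, 0, 0, 0, 0, -0.0833, 0.6], [0, 0, 0, 0, 0, -0.1667, 0.6], [0, 0, 0, 0, 0, -0.1833, 0.6], [0, 0, 0, 0.0833, -0.0667, -0.1833, 0.6], [0, 0, 0, 0.1583, -0.1333, -0.1833, 0.6], [0, 0, 0, 0.2333, -0.1917, -0.1833, 0.6], [0, 0, 0, 0.3, -0.2417, -0.1833, 0.6], [0, 0, 0, 0.3417, -0.275, -0.1833, 0.6], [0, 0, 0, 0.36, -0.29, -0.1833, 0.6], [0, 0, 0, 0.36, -0.29, -0.1833, 0.6], [0, 0, 0, 0.36, -0.29, -0.1833, 0.6]]]}}

```text
t: 5.15
tcp_pos: [454.4, 0.2, 103.2]
orientation: [[0.002, 1.0, 0.0], [1.0, -0.002, -0.0], [-0.0, 0.0, -1.0]]
ft_force: [0.4, -0.3, -5.8]
width: 0.778
finger_force: 47.7
```

```bash
python3 -c "
from h import *
go(454.3,1.7,80)
for n,(a,b,c,d) in dict(side=(150,300,230,400),top=(180,300,200,360)).items():cv2.imwrite(f'pics/{n}2.png',cv2.resize(bot.capture(n)[a:b,c:d],None,fx=4,fy=4,interpolation=2))"
```

```text
rot [ 0.     0.    -0.002] d [ 1.461 -0.078 23.2  ] t 5.15 ft [ 0.421 -0.265 -5.839] w 0.7782315951328573 47.65793927013874
```

View pics/side2.png

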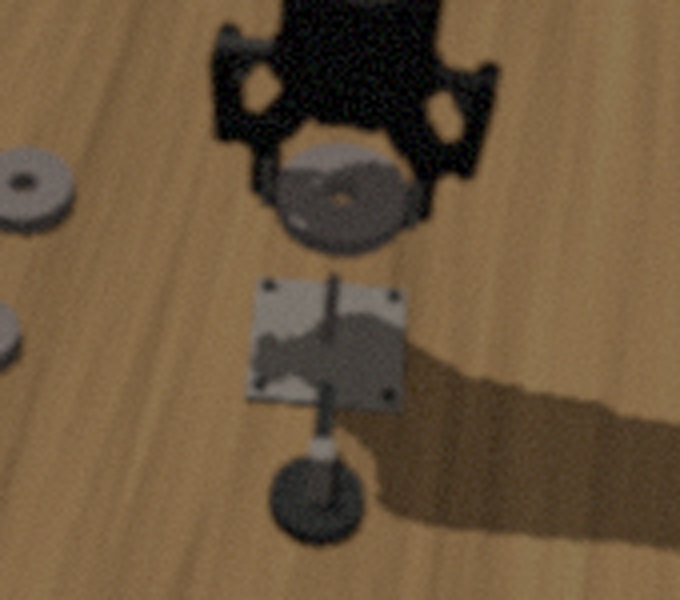

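The collar is held flat at crop (342,197), with the pin tip at (334,275) and the plate screws averaging (328,340). I'll compare the collar hole with the pin.

```bash
python3 -c "
from h import *
for p,z in [((342,197),123.7),((327.8,340),6),((334,275),62)]: print(onz('side',uc(p,4,(230,150)),z))
g=cv2.cvtColor(cv2.imread('pics/top2.png'),6);print(g.shape)
go(454.3,1.7,1)"
```

```text
[454.45255997   3.52790975]
[454.31922575   1.32048978]
[454.52177255   2.37340095]
(480, 640)
rot [ 0.    -0.    -0.002] d [  1.213  -0.012 102.218] t 5.25 ft [-0.492 -0.783 -4.55 ] w 0.7775587001346471 47.658565286546946
```

In the tool's units: 58 mm is 0.0967, 55 mm is 0.0917.

Request:
{"api": "inch_along", "payload": {"segments": [[[0, 0, 0, 0.0008, 0, 0.0333, 0.6], [0, 0, 0, 0.0008, 0, 0.0583, 0.6], [0, 0, 0, 0.0008, 0, 0.0667, 0.6], [0, 0, 0, 0.0008, 0, 0.075, 0.6], [0, 0, 0, 0.0008, 0, 0.0833, 0.6], [0, 0, 0, 0.0008, 0, 0.0917, 0.6], [0, 0, 0, 0.0008, 0, 0.0967, 0.6], [0, 0, 0, 0.0008, 0, 0.0967, 0.6]]]}}

```text
t: 6.25
tcp_pos: [453.4, 2.0, 45.1]
orientation: [[-0.0, 1.0, -0.0], [1.0, 0.0, -0.0], [-0.0, -0.0, -1.0]]
ft_force: [-0.9, -0.7, -4.5]
width: 0.781
finger_force: 47.6
```

```bash
python3 -c "
from h import *
go(454.3,1.7,1)
cv2.imwrite('pics/side3.png',cv2.resize(bot.capture('side')[170:300,240:380],None,fx=4,fy=4,interpolation=2))"
```

```text
rot [-0.  0.  0.] d [-0.346  0.878 44.112] t 6.25 ft [-0.864 -0.694 -4.504] w 0.7810053959918531 47.627605609595776
```

View pics/side3.png

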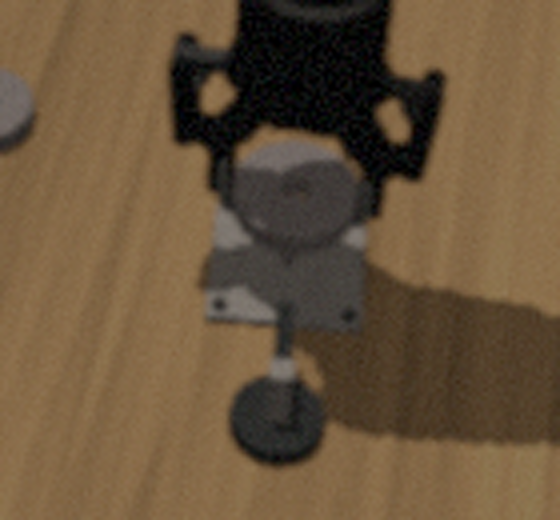

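The force shows only the collar's weight, so the pin is inside the hole. I'll lower it further.

In the tool's units: 43.5 mm is 0.0725, 42 mm is 0.07.

Request:
{"api": "inch_along", "payload": {"segments": [[[0, 0, 0, 0, 0.0008, 0.02, 0.6], [0, 0, 0, 0, 0.0008, 0.04, 0.6], [0, 0, 0, 0, 0.0008, 0.0567, 0.6], [0, 0, 0, 0, 0.0008, 0.065, 0.6], [0, 0, 0, 0, 0.0008, 0.07, 0.6], [0, 0, 0, 0, 0.0008, 0.0725, 0.6], [0, 0, 0, 0, 0.0008, 0.0725, 0.6], [0, 0, 0, 0, 0.0008, 0.0725, 0.6]]]}}

```text
t: 7.3
tcp_pos: [454.4, 2.0, 2.1]
orientation: [[0.0, 1.0, 0.001], [1.0, -0.0, -0.0], [-0.0, 0.001, -1.0]]
ft_force: [-0.6, 0.4, -4.9]
width: 0.784
finger_force: 47.6
```

In the tool's units: -110 mm is -0.1833, -100 mm is -0.1667.

Request:
{"api": "inch_along", "payload": {"segments": [[[0, 0, 0, 0, 0, 0.0017, 0.6], [0, 0, 0, 0, 0, 0.0017, 0.6], [0, 0, 0, 0, 0, 0.0017, 1], [0, 0, 0, 0, 0, 0.0017, 1], [0, 0, 0, 0, 0, 0.0017, 1], [0, 0, 0, 0, 0, 0.0017, 1], [0, 0, 0, 0, 0, -0.05, 1], [0, 0, 0, 0, 0, -0.1, 1], [0, 0, 0, 0, 0, -0.1667, 1], [0, 0, 0, 0, 0, -0.1833, 1], [0, 0, 0, 0, 0, -0.1833, 1]]]}}

```text
t: 8.68
tcp_pos: [454.3, 1.8, 112.0]
orientation: [[0.0, 1.0, 0.001], [1.0, -0.0, -0.001], [-0.001, 0.001, -1.0]]
ft_force: [-0.5, -0.3, 0.3]
width: 1.002
finger_force: 0.0
```

```bash
python3 -c "
from h import *
go(643.4,-69.3,80)"
```

```text
rot [ 0.001  0.001 -0.   ] d [-71.067 189.06   32.199] t 8.675 ft [-0.535 -0.317  0.268] w 1.0019954044014405 0.0
```

In the tool's units: 189 mm is 0.315, 180 mm is 0.3.

Request:
{"api": "inch_along", "payload": {"segments": [[[0, 0, 0, -0.0333, 0.0833, 0.0167, 1], [0, 0, 0, -0.0667, 0.175, 0.05, 1], [0, 0, 0, -0.0967, 0.2583, 0.05, 1], [0, 0, 0, -0.1133, 0.3, 0.05, 1], [0, 0, 0, -0.1183, 0.315, 0.05, 1], [0, 0, 0, -0.1183, 0.315, 0.05, 1], [0, 0, 0, -0.1183, 0.315, 0.05, 1]]]}}

```text
t: 9.55
tcp_pos: [641.8, -68.1, 81.4]
orientation: [[-0.001, 1.0, -0.001], [1.0, 0.001, -0.0], [-0.0, -0.001, -1.0]]
ft_force: [0.6, 0.3, -0.0]
width: 0.999
finger_force: 0.0
```

```bash
python3 -c "
from h import *
go(643.4,-69.3,-4)
cv2.imwrite('pics/side4.png',cv2.resize(bot.capture('side')[170:300,200:360],None,fx=4,fy=4,interpolation=2))"
```

```text
rot [-0.001  0.     0.001] d [-1.216  1.698 85.401] t 9.55 ft [ 0.573  0.266 -0.038] w 0.99884088380584 0.0
```

View pics/side4.png

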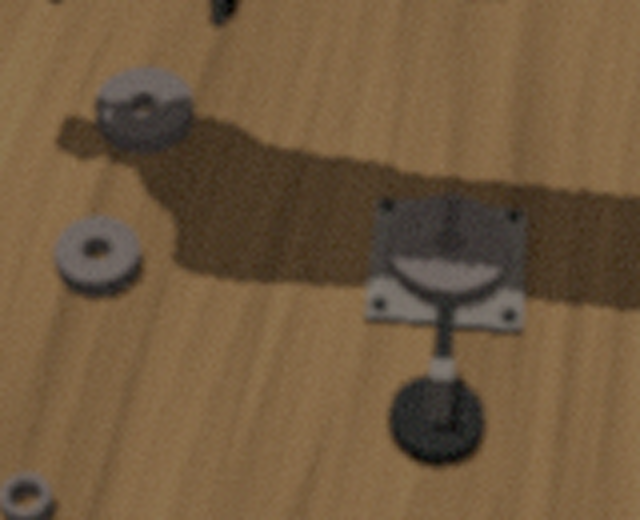

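The 68 collar lies flat on the plate around the pin (about (450,245)), with the screws still visible. Next is the 58.

In the tool's units: 85 mm is 0.1417, 75 mm is 0.125.

Request:
{"api": "inch_along", "payload": {"segments": [[[0, 0, 0, -0.0017, 0.002, 0.05, 1], [0, 0, 0, -0.0017, 0.002, 0.1, 1], [0, 0, 0, -0.0017, 0.002, 0.125, 1], [0, 0, 0, -0.0017, 0.002, 0.1417, 1], [0, 0, 0, -0.0017, 0.002, 0.1417, 1], [0, 0, 0, -0.0017, 0.002, 0.1417, 1], [0, 0, 0, -0.0017, 0.002, 0.1417, 0.5], [0, 0, 0, -0.0017, 0.002, 0.1417, 0.5], [0, 0, 0, -0.0017, 0.002, 0.1417, 0.5], [0, 0, 0, -0.0017, 0.002, 0.1417, 0.5], [0, 0, 0, -0.0017, 0.002, 0.1417, 0.5]]], "force": 40}}

```text
t: 10.98
tcp_pos: [644.6, -70.0, -1.9]
orientation: [[0.0, 1.0, 0.0], [1.0, -0.0, -0.001], [-0.001, 0.0, -1.0]]
ft_force: [-1.6, -0.0, 5.4]
width: 0.665
finger_force: 41.7
```

```bash
python3 -c "
from h import *
go(454.3,1.5,100)"
```

```text
rot [ 0.     0.001 -0.   ] d [  71.431 -190.246 -102.028] t 10.975 ft [-1.623 -0.029  5.434] w 0.6650734914803742 41.747731072828174
```

In the tool's units: -190 mm is -0.3167, -189 mm is -0.315.

Request:
{"api": "inch_along", "payload": {"segments": [[[0, 0, 0, 0, 0, -0.0167, 0.5], [0, 0, 0, 0, 0, -0.0833, 0.5], [0, 0, 0, 0, 0, -0.1667, 0.5], [0, 0, 0, 0.025, -0.0583, -0.17, 0.5], [0, 0, 0, 0.055, -0.1417, -0.17, 0.5], [0, 0, 0, 0.0833, -0.225, -0.17, 0.5], [0, 0, 0, 0.1067, -0.2867, -0.17, 0.5], [0, 0, 0, 0.1183, -0.315, -0.17, 0.5], [0, 0, 0, 0.1183, -0.3167, -0.17, 0.5], [0, 0, 0, 0.1183, -0.3167, -0.17, 0.5], [0, 0, 0, 0.1183, -0.3167, -0.17, 0.5]]]}}

```text
t: 12.35
tcp_pos: [455.2, 0.8, 99.0]
orientation: [[0.0, 1.0, 0.001], [1.0, -0.0, 0.001], [0.001, 0.001, -1.0]]
ft_force: [-0.0, -0.4, -2.3]
width: 0.667
finger_force: 43.8
```

```bash
python3 -c "
from h import *
go(454.3,1.5,22)"
```

```text
rot [ 0.001 -0.001 -0.   ] d [ 0.662 -0.976 76.954] t 12.35 ft [-0.047 -0.412 -2.264] w 0.666997514883446 43.765784511342645
```

In the tool's units: 52 mm is 0.0867, 48 mm is 0.08.

Request:
{"api": "inch_along", "payload": {"segments": [[[0, 0, 0, 0.0008, -0.0008, 0.0333, 0.5], [0, 0, 0, 0.0008, -0.0008, 0.0533, 0.5], [0, 0, 0, 0.0008, -0.0008, 0.06, 0.5], [0, 0, 0, 0.0008, -0.0008, 0.0667, 0.5], [0, 0, 0, 0.0008, -0.0008, 0.0733, 0.5], [0, 0, 0, 0.0008, -0.0008, 0.08, 0.5], [0, 0, 0, 0.0008, -0.0008, 0.0867, 0.5], [0, 0, 0, 0.0008, -0.0008, 0.0867, 0.5]]]}}

```text
t: 13.35
tcp_pos: [453.5, 1.5, 46.5]
orientation: [[-0.0, 1.0, -0.001], [1.0, 0.0, 0.0], [0.0, -0.001, -1.0]]
ft_force: [-0.9, 0.7, -2.1]
width: 0.662
finger_force: 43.7
```

In the tool's units: 26 mm is 0.0433, 25 mm is 0.0417.

Request:
{"api": "inch_along", "payload": {"segments": [[[0, 0, 0, 0, 0.0008, 0.0167, 0.5], [0, 0, 0, 0, 0.0008, 0.03, 0.5], [0, 0, 0, 0, 0.0008, 0.0383, 0.5], [0, 0, 0, 0, 0.0008, 0.0417, 0.5], [0, 0, 0, 0, 0.0008, 0.0433, 0.5], [0, 0, 0, 0, 0.0008, 0.0433, 0.5], [0, 0, 0, 0, 0.0008, 0.0433, 0.5]]]}}

```text
t: 14.22
tcp_pos: [454.5, 1.5, 21.0]
orientation: [[0.0, 1.0, 0.0], [1.0, -0.0, -0.0], [-0.0, 0.0, -1.0]]
ft_force: [0.0, 0.5, -2.4]
width: 0.664
finger_force: 43.8
```

Request:
{"api": "inch_along", "payload": {"segments": [[[0, 0, 0, 0, 0, 0.002, 0.5], [0, 0, 0, 0, 0, 0.002, 0.5], [0, 0, 0, 0, 0, 0.002, 0.9], [0, 0, 0, 0, 0, 0.002, 0.9], [0, 0, 0, 0, 0, 0.002, 0.9], [0, 0, 0, 0, 0, 0.002, 0.9], [0, 0, 0, 0, 0, -0.05, 0.9], [0, 0, 0, 0, 0, -0.1, 0.9], [0, 0, 0, 0, 0, -0.15, 0.9], [0, 0, 0, 0, 0, -0.15, 0.9]]]}}

```text
t: 15.48
tcp_pos: [456.2, 1.4, 113.0]
orientation: [[0.0, 1.0, 0.005], [1.0, -0.0, -0.001], [-0.001, 0.005, -1.0]]
ft_force: [-0.2, -0.3, -0.4]
width: 0.905
finger_force: 0.0
```

```bash
python3 -c "
from h import *
go(641.5,41,80)"
```

```text
rot [ 0.005  0.001 -0.   ] d [ 39.673 185.168  33.782] t 15.475 ft [-0.195 -0.327 -0.415] w 0.9050438758174213 0.0
```

In the tool's units: 186 mm is 0.31, 180 mm is 0.3.

Request:
{"api": "inch_along", "payload": {"segments": [[[0, 0, 0, 0.02, 0.0833, 0.0083, 0.9], [0, 0, 0, 0.0383, 0.175, 0.05, 0.9], [0, 0, 0, 0.055, 0.2583, 0.05, 0.9], [0, 0, 0, 0.0633, 0.3, 0.05, 0.9], [0, 0, 0, 0.0662, 0.31, 0.05, 0.9], [0, 0, 0, 0.0662, 0.31, 0.05, 0.9], [0, 0, 0, 0.0662, 0.31, 0.05, 0.9], [0, 0, 0, 0.0662, 0.31, 0.05, 0.9]]]}}

```text
t: 16.48
tcp_pos: [639.7, 40.7, 81.1]
orientation: [[0.0, 1.0, 0.0], [1.0, -0.0, -0.001], [-0.001, 0.0, -1.0]]
ft_force: [-0.0, -0.5, 0.5]
width: 0.901
finger_force: 0.0
```

```bash
python3 -c "
from h import *
go(641.5,41,-2)
cv2.imwrite('pics/side5.png',cv2.resize(bot.capture('side')[150:310,190:360],None,fx=3.5,fy=3.5,interpolation=2))"
```

```text
rot [ 0.     0.001 -0.   ] d [ 0.424  1.829 83.094] t 16.475 ft [-0.008 -0.472  0.53 ] w 0.9012802259796685 0.0
```

View pics/side5.png

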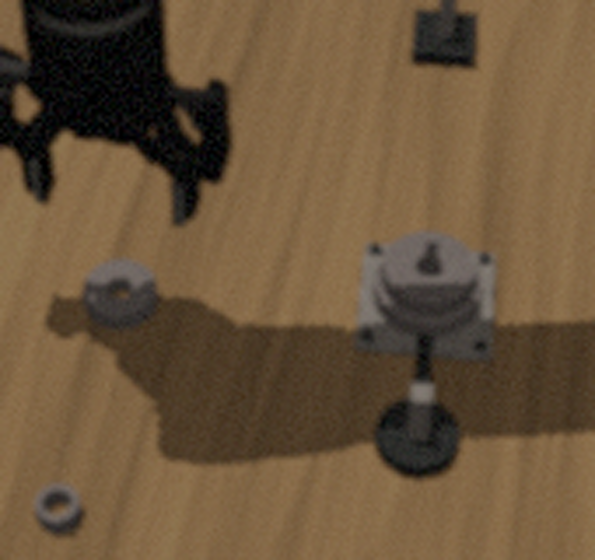

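The 58 lies flat on the 68, with the pin in its hole at (431,255). Next is the 47, at (120,290) under the gripper.

Request:
{"api": "inch_along", "payload": {"segments": [[[0, 0, 0, 0.0007, 0.002, 0.05, 0.9], [0, 0, 0, 0.0007, 0.002, 0.1, 0.9], [0, 0, 0, 0.0007, 0.002, 0.125, 0.9], [0, 0, 0, 0.0007, 0.002, 0.1383, 0.9], [0, 0, 0, 0.0007, 0.002, 0.1383, 0.9], [0, 0, 0, 0.0007, 0.002, 0.1383, 0.9], [0, 0, 0, 0.0007, 0.002, 0.1383, 0.4], [0, 0, 0, 0.0007, 0.002, 0.1383, 0.4], [0, 0, 0, 0.0007, 0.002, 0.1383, 0.4], [0, 0, 0, 0.0007, 0.002, 0.1383, 0.4], [0, 0, 0, 0.0007, 0.002, 0.1383, 0.4]]], "force": 40}}

```text
t: 17.9
tcp_pos: [641.8, 41.6, -1.1]
orientation: [[0.0, 1.0, 0.001], [1.0, -0.0, -0.0], [-0.0, 0.001, -1.0]]
ft_force: [-3.0, -0.2, 5.6]
width: 0.535
finger_force: 40.5
```

Request:
{"api": "inch_along", "payload": {"segments": [[[0, 0, 0, 0, 0, -0.0167, 0.4], [0, 0, 0, 0, 0, -0.0833, 0.4], [0, 0, 0, 0, 0, -0.1667, 0.4], [0, 0, 0, 0, 0, -0.1833, 0.4], [0, 0, 0, 0, 0, -0.1833, 0.4]]]}}

```text
t: 18.52
tcp_pos: [641.6, 41.5, 108.2]
orientation: [[0.0, 1.0, 0.001], [1.0, -0.0, -0.0], [-0.0, 0.001, -1.0]]
ft_force: [-0.1, -0.3, -3.1]
width: 0.532
finger_force: 41.7
```

```bash
python3 -c "
from h import *
go(454.3,1.5,110)"
```

```text
rot [ 0.001  0.    -0.   ] d [ -40.023 -187.343   -1.932] t 18.525 ft [-0.081 -0.275 -3.137] w 0.5321813694184901 41.714963195845485
```

In the tool's units: -187.3 mm is -0.3122, -184 mm is -0.3067.

Request:
{"api": "inch_along", "payload": {"segments": [[[0, 0, 0, -0.0133, -0.0583, 0, 0.4], [0, 0, 0, -0.03, -0.1417, 0, 0.4], [0, 0, 0, -0.0483, -0.225, 0, 0.4], [0, 0, 0, -0.06, -0.2833, 0, 0.4], [0, 0, 0, -0.065, -0.3067, 0, 0.4], [0, 0, 0, -0.0667, -0.3122, 0, 0.4], [0, 0, 0, -0.0667, -0.3122, 0, 0.4], [0, 0, 0, -0.0667, -0.3122, 0, 0.4], [0, 0, 0, -0.0667, -0.3122, 0, 0.4]]]}}

```text
t: 19.65
tcp_pos: [454.6, 2.0, 107.6]
orientation: [[-0.001, 1.0, -0.0], [1.0, 0.001, 0.001], [0.001, -0.0, -1.0]]
ft_force: [-0.4, -0.5, -1.9]
width: 0.535
finger_force: 41.8
```

```bash
python3 -c "
from h import *
go(454.3,1.5,35)"
```

```text
rot [-0.    -0.001  0.001] d [-0.563 -0.279 72.63 ] t 19.65 ft [-0.43  -0.475 -1.908] w 0.5349490618658433 41.828316170722246
```

In the tool's units: 58 mm is 0.0967, 54 mm is 0.09.

Request:
{"api": "inch_along", "payload": {"segments": [[[0, 0, 0, -0.0007, -0.0005, 0.0333, 0.4], [0, 0, 0, -0.0007, -0.0005, 0.0583, 0.4], [0, 0, 0, -0.0007, -0.0005, 0.07, 0.4], [0, 0, 0, -0.0007, -0.0005, 0.0767, 0.4], [0, 0, 0, -0.0007, -0.0005, 0.0833, 0.4], [0, 0, 0, -0.0007, -0.0005, 0.09, 0.4], [0, 0, 0, -0.0007, -0.0005, 0.0967, 0.4], [0, 0, 0, -0.0007, -0.0005, 0.0967, 0.4], [0, 0, 0, -0.0007, -0.0005, 0.0967, 0.4]]]}}

```text
t: 20.78
tcp_pos: [454.1, 1.2, 49.9]
orientation: [[-0.0, 1.0, 0.0], [1.0, 0.0, -0.0], [-0.0, 0.0, -1.0]]
ft_force: [0.7, 0.3, -1.9]
width: 0.532
finger_force: 41.8
```

In the tool's units: 13 mm is 0.0217, 12 mm is 0.02.

Request:
{"api": "inch_along", "payload": {"segments": [[[0, 0, 0, 0, 0, 0.01, 0.4], [0, 0, 0, 0, 0, 0.0167, 0.4], [0, 0, 0, 0, 0, 0.02, 0.4], [0, 0, 0, 0, 0, 0.0217, 0.4], [0, 0, 0, 0, 0, 0.0217, 0.4], [0, 0, 0, 0, 0, 0.0217, 0.4]]]}}

```text
t: 21.52
tcp_pos: [454.0, 1.3, 36.9]
orientation: [[-0.0, 1.0, 0.0], [1.0, 0.0, -0.0], [-0.0, 0.0, -1.0]]
ft_force: [0.6, -0.8, -1.7]
width: 0.536
finger_force: 41.8
```

In the tool's units: -110 mm is -0.1833, -60 mm is -0.1.

Request:
{"api": "inch_along", "payload": {"segments": [[[0, 0, 0, 0, 0, 0.0022, 0.4], [0, 0, 0, 0, 0, 0.0022, 0.4], [0, 0, 0, 0, 0, 0.0022, 0.8], [0, 0, 0, 0, 0, 0.0022, 0.8], [0, 0, 0, 0, 0, 0.0022, 0.8], [0, 0, 0, 0, 0, 0.0022, 0.8], [0, 0, 0, 0, 0, -0.05, 0.8], [0, 0, 0, 0, 0, -0.1, 0.8], [0, 0, 0, 0, 0, -0.1833, 0.8], [0, 0, 0, 0, 0, -0.1833, 0.8]]]}}

```text
t: 22.78
tcp_pos: [456.8, 1.2, 150.5]
orientation: [[0.0, 1.0, 0.008], [1.0, -0.0, -0.002], [-0.002, 0.008, -1.0]]
ft_force: [-0.3, -0.2, -0.7]
width: 0.804
finger_force: 0.0
```

Request:
{"api": "inch_along", "payload": {"segments": [[[0, 0, 0, -0.0833, 0.0833, -0.1833, 0.8], [0, 0, 0, -0.15, 0.1667, -0.1833, 0.8], [0, 0, 0, -0.2167, 0.2333, -0.1833, 0.8], [0, 0, 0, -0.25, 0.25, -0.1833, 0.8], [0, 0, 0, -0.25, 0.25, -0.1833, 0.8], [0, 0, 0, -0.25, 0.25, -0.1833, 0.8], [0, 0, 0, -0.25, 0.25, -0.1833, 0.8]]]}}

```text
t: 23.65
tcp_pos: [603.3, -146.8, 256.6]
orientation: [[-0.002, 1.0, -0.001], [1.0, 0.002, 0.0], [0.0, -0.001, -1.0]]
ft_force: [0.1, 0.5, 0.1]
width: 0.799
finger_force: 0.0
```

```bash
python3 -c "
from h import *
cv2.imwrite('pics/side6.png',cv2.resize(bot.capture('side')[180:300,200:360],None,fx=5,fy=5,interpolation=2))
cv2.imwrite('pics/top6.png',cv2.resize(bot.capture('top')[200:275,220:320],None,fx=6,fy=6,interpolation=2));go(0,0,0)"
```

```text
rot [0.    0.001 0.002] d [ 148.748 -603.103  256.956] t 23.75 ft [-0.431  0.273 -1.028] w 0.801641795098264 0.0
```

View pics/side6.png

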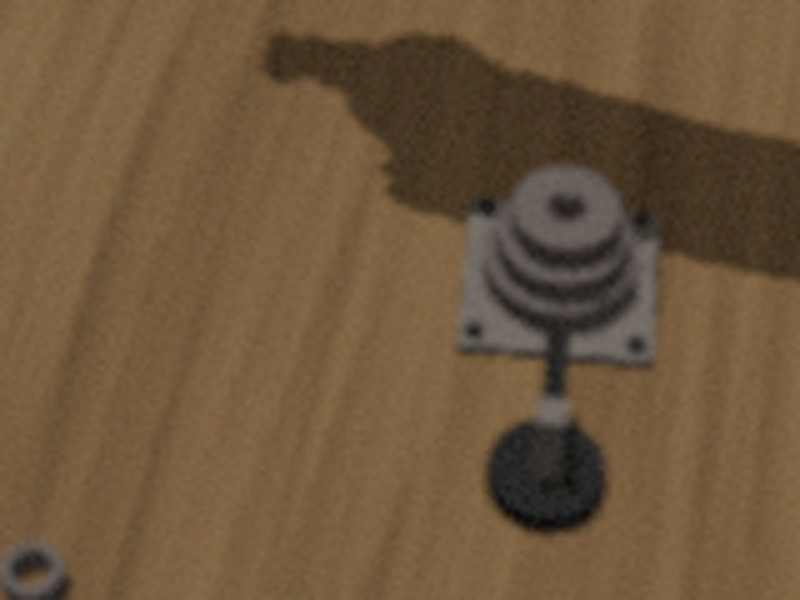

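View pics/top6.png

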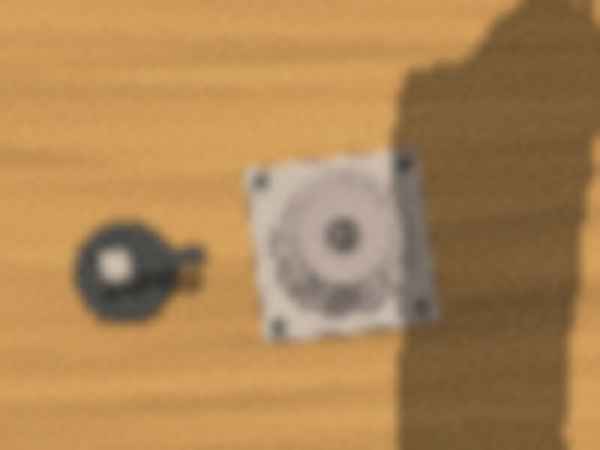

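Both views show three flat, concentric collars with the pin in the top hole (side crop (567,205), top crop (342,235)). The gripper is clear, so I'm handing in.

```bash
python3 -c "
from cell import bot
print(bot.finish_job())"
```

```text
the job is handed in; nothing more can be done
None
```

I stacked the 68, 58 and 47 mm collars flat on the spindle pin, the three the short gauge beside it calls for, left the 36 and 26 mm collars where they lay, and handed the job in at about 24 s; the hand-in returned no verdict.

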